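# Stand a wood slice in the finishing stand and hold it raised with the cam lever

### The job

Take the round wood slice out of the storage rack and stand it on edge in the empty slot of the finishing stand, leaving it there on its own with the lever still down. Then swing the stand's cam lever up to the point where it lifts the slice highest, and finish while holding the lever there, because it falls back when let go; do not touch the slice while holding. Leave the rectangular plaque, the brush and the jar where they are.

Things in the scene. Friction and masses are not known exactly. Their poses are not given: they have to be found in the camera images.
- slice: round log slice with bark rim, diameter 110, thickness 12, about 90 g; origin at the centre of the disc, x is the disc's axis (normal to its flat faces). It starts standing on edge in one of the rack's two slots; which one varies. May be turned any amount about its x axis.
- rack: low plywood storage rack 160 (x) x 130 (y), fixed to the bench, origin on the bench under its centre; two slots along its y at x = -45 and +45 mm, each 16 wide, 95 long, 25 deep, floor 12 above the bench, walls 10 thick. The slice standing here has its centre 67 and its top 122 above the bench.
- plaque: rectangular plywood plaque 12 x 88 x 95 high, standing on edge in the other slot of the rack; origin at the centre of its lower edge, x normal to its faces. Not to be moved.
- stand: wooden finishing stand fixed to the bench (mm): base x -75..75, y -110..80. Origin on the bench under its slot's centre. Slot along y at x = 0, 16 wide, cheeks 136 long, flared mouth 30 wide, 83 above the bench. Inside, a V-shaped bed, lowest at y = 0, 30 above the bench, centres the slice: seated with lever down, the slice's centre is 88.5 above the bench, its axis along the stand's x.
- bed (a joint): height of the V bed inside the stand's slot above its lowest position, in m; 0 down, 0.012 at the highest lift. Driven only by the cam, which sits outside the slot at the stand's -y end.
- cam (a joint): angle of the cam lever, rad: 0 = at rest, lever leaning 1.25 rad from vertical towards the stand's +x; grows as the handle swings up and over towards -x. The bed is highest with the lever upright, at 1.25, and sinks again beyond (end stop 1.9). A spring always drives it back to 0: at the handle it takes about 3 N at rest, 4 to 5 N upright.
- lever_grip (a point): mid-length point on the axis of the lever's round wooden cross handle (diameter 16, y -103 to -167 of the stand), which sticks out sideways from the end of the steel arm (18 wide, y -93 to -103). 140 from the cam's axis, at y = -136.5 of the stand; 89 above the bench at rest, 185 with the lever upright. The handle can turn between the fingers as it swings.
- cam_axis (a point): point on the cam's horizontal turning axis (parallel to the stand's y), 45 above the bench, at y = -136.5 of the stand, that is level with lever_grip along the axis.
- brush: dusting brush lying on the bench; bystander, origin at its underside.
- jar: amber glass jar, diameter 64, height 90; bystander, origin at the centre of its underside.
Mind the look-alikes: they are no part of the job. Leave any turquoise look-alike of the slice alone.

How it is judged:
On the way:
1. the slice stands on edge in the stand's slot, released, with the lever still down (x of slice in the frame of stand between -0.008 and 0.008 m and y of slice in the frame of stand between -0.01 and 0.01 m and angle between the x axis of slice and the x axis of stand, either way round below 0.25 rad and z of slice in the frame of stand between 0.082 and 0.094 m and linear speed of slice below 0.02 m/s and contact force between the arm and slice below 0.05 N and value of joint cam below 0.3 rad), for 0.2 s.
At the end, for the whole second after the job is handed in: Fingers hold the lever (over 1 N), still, within 0.15 rad of upright, bed at least 11.3 mm up; the slice stands untouched and at rest in the stand's slot, within 8 mm (x) and 10 mm (y) of its centre and 0.25 rad of its plane, its centre 94 to 107 mm above the bench (x of slice in the frame of stand between -0.008 and 0.008 m and y of slice in the frame of stand between -0.01 and 0.01 m and angle between the x axis of slice and the x axis of stand, either way round below 0.25 rad and z of slice in the frame of stand between 0.094 and 0.107 m and linear speed of slice below 0.02 m/s and contact force between the arm and slice below 0.05 N and value of joint cam between 1.1 and 1.4 rad and velocity of joint cam between -0.1 and 0.1 rad/s and value of joint bed above 0.0113 m and contact force between the fingers and cam above 1 N); the arm keeps its last pose, push and grip.
It fails at once if the plaque is displaced by more than 3 cm (distance of plaque from where it was at the start of the episode above 0.03 m).
It fails at once if the brush is displaced by more than 3 cm (distance of brush from where it was at the start of the episode above 0.03 m).
It fails at once if the jar is displaced by more than 3 cm (distance of jar from where it was at the start of the episode above 0.03 m).
It also fails if it takes over 56 s, if anything falls off the work surface, if the arm or the gripper's body presses on something with over 40 N, if the wrist force passes 120 N, or if a joint passes its speed limit or range.

### The arm

A 6-joint arm with a two-finger parallel gripper is mounted at the origin on the work surface. World frame = base frame: x ahead of the robot, y to its left, z up, the work surface at z = 0. Lengths are in m, angles in rad, forces in N, time in s.
With the tool pointing down it reaches from about 0.3 to 0.775 m from the base axis. Payload 14.6 kg.
Tool frame: the origin (TCP) lies at the very end of the fingers, on their centre line; the grasp point (between the pads) lies 19 mm behind it; z points along the fingers, y is the line along which they close (so a half turn about z gives the same grasp; the last joint's range is limited). The gripper opens to 94 mm and grips with 3 to 60 N. Pads are 16 mm wide; open, the fingers measure 119 mm over their backs; the gripper's body (75 mm by 177 mm) begins 78 mm behind the grasp point.
Start: joints at [-1.412, 0.3, 1.521, -0, 1.321, -0.067], TCP at [0.123, -0.536, 0.205] pointing down, gripper open.
Joint ranges: [-3.03, 3.03], [-0.79, 2.21], [0.23, 2.52], [-1.04, 4.18], [0, 3.07], [-2.55, 2.55]. Speed limits (rad/s): [2.22, 2.22, 2.57, 3.14, 3.14, 3.14].

### API

Orientations are given as [roll, pitch, yaw] about the fixed x, y, z axes, in that order (R = Rz(yaw) Ry(pitch) Rx(roll)).
In Python, from station import ctrl, camera, camera_info, finder gives the robot as it stands.
- The arm moves only by the tool carry_out, never from a script. Its argument "motion" is a list of rows, each a list of 2 entries, a list of its own where there are three numbers: the shift along the tool's x, y, z as a fraction of full scale, then the turn about the tool's z as a fraction of full scale. A call has 1 to 12 rows; each row is the pose to reach, as a shift and turn from the pose commanded when the call began, along the tool's axes at that moment, turning the shorter way round; what a row does not reach only later rows make up. Full scale, the value 1, is 200 mm for a shift and 360 degrees for a turn. A row lasts 1/10 s, in which the tool goes at most 50 mm and 8.59 degrees, less where a joint would pass 70% of its speed; a pose out of reach is approached as far as the arm can. A call with a number of a shift or a turn outside -1 to 1 is refused whole. A call with a gripper value outside its range is refused whole. "hand" is the closure, from -1 (fully open) to 1 (shut), set as the call begins (left out, the last holds). The fingers move at their own pace and stop on an object; "force" is the grip in N (left out, the last holds). Time passes only in rows, so rows that repeat a pose let the fingers close. It gives the time, the measured TCP pose, the force, the opening and the grip force at its end, in the units of the state.
- ctrl.get_obs(): the state, without advancing time (a new reading comes with each control period).
- camera(name): name is "side" or "top"; returns (picture, depth): 480x640x3 uint8, blue, green, red; 480x640 float32, m along the optical axis (not along the pixel's ray), 0 where there is no reading.
- camera_info(name): a dict with "camera_matrix" (3x3 intrinsics, pixels), "dist_coeffs" ([k1, k2, p1, p2, k3] as OpenCV has them; the pictures are not rectified), "origin" and "attitude" of the camera in the world. Camera axes: x right, y down, z forward; pixel columns grow to the right and rows downward; lengths in m; the calibration is good to about 2 mm. A picture is of the moment at which its call begins. camera_info takes no time and is no camera call.
- ctrl.hand_in(): hands the job in; it is judged then, once.
Trained networks look in the newest picture that a camera, given by its name, has taken for a name from the list of things; names that differ only in an ending like _2 or _b are one class to them, and where a whole thing is asked for, a point or a joint stands for the part that bears it (a point fixed in the world has none). Each returns a list of dicts, best first, with "conf" (0 to 1); they miss things now and then, are a little off and sometimes report something else, mostly with a low value. They report only what shows in the picture. A call takes as long as a camera call. They do not tell look-alikes from the thing itself.
- finder.boxes_of(camera, query): "location" ([column, row] in pixels, amid what is visible of it).
- finder.cut_out(camera, query): "mask" (480x640 bool, what is visible of it) and "location" ([column, row] in pixels, amid what is visible of it).
- finder.pinpoint(camera, query): "location" ([column, row] in pixels: a listed point, or the origin of a listed thing).
The state is a dict: "time_s": time; "qpos": joint angles; "joint_vel": joint speeds; "tau": joint torques, N m; "ee_pos": TCP position; "eef_rot": TCP orientation; "force": force on the tool from outside, world axes, zero at the start; "moment": the same for the moment, N m; "grip_width": finger opening in m; "grip_force": force on a finger pad.
Only numpy, scipy, OpenCV 4.12 (cv2) and the standard library are available. Lean on these libraries where they do the work, as an engineer would, in place of code of your own. Each camera call takes 0.05 s, during which the arm holds its last target. There are 200 camera calls.

## Working session

There is one attempt and no reset: what is moved stays moved. The work goes in short steps, Python scripts to look and compute and a tool call to move; the robot and the scene stay as the last step left them, time stands still between calls to the robot, and variables do not carry over. Pictures are saved under pics/ and viewed, at most 10 in all, crops included, and the job is handed in when it is done.

Besides the shell and the picture viewer there is one more tool, called after "Request:" as name(argument=value, ...), one argument or row to a line, values as JSON. carry_out: Moves the arm, as the interface text tells. Its arguments: {"type":"object","properties":{"motion":{"type":"array","items":{"type":"array"}},"hand":{"type":"number"},"force":{"type":"number"}},"required":["motion"]}

```bash
mkdir -p pics; ls; cat > h.py <<'E'
import numpy as np, cv2
from station import ctrl, camera, camera_info, finder
from scipy.spatial.transform import Rotation as R
def cam(n):
    i=camera_info(n); K=np.array(i["camera_matrix"],float); d=np.array(i["dist_coeffs"],float)
    a=np.array(i["attitude"],float); 
    A=a if a.shape==(3,3) else (R.from_euler('xyz',a).as_matrix() if a.size==3 else R.from_quat(a).as_matrix())
    return K,d,np.array(i["origin"],float),A
def ray(n,px):
    K,d,o,A=cam(n); u=cv2.undistortPoints(np.array(px,float).reshape(-1,1,2),K,d)[:,0]
    return o,np.c_[u,np.ones(len(u))]@A.T
def plane(n,px,z):
    o,r=ray(n,px); return o+r*((z-o[2])/r[:,2])[:,None]
def depthpts(n,dep,mask):
    v,u=np.nonzero(mask&(dep>0)); o,r=ray(n,np.c_[u,v]); return o+r*dep[v,u][:,None]
def tri(a,pa,b,pb):
    o1,r1=ray(a,[pa]);o2,r2=ray(b,[pb]);r1=r1[0];r2=r2[0]
    s=np.linalg.lstsq(np.c_[r1,-r2],o2-o1,rcond=None)[0]
    p,q=o1+s[0]*r1,o2+s[1]*r2; return (p+q)/2,np.linalg.norm(p-q)
E
python3 - <<'E'
from h import *
np.set_printoptions(precision=4,suppress=True)
for n in("side","top"):
    print(n,camera_info(n)); im,d=camera(n); cv2.imwrite(f"pics/{n}0.png",im); np.save(f"{n}0.npy",d)
    for q in("slice","rack","stand","plaque","lever_grip","cam_axis","brush","jar"):
        print(q,[(np.round(x["location"],1).tolist(),round(x["conf"],2)) for x in finder.pinpoint(n,q)])
print(ctrl.get_obs())
E
```

```text
pics
side {'camera_matrix': array([[433.5804,   0.    , 313.7663],
       [  0.    , 433.5804, 227.076 ],
       [  0.    ,   0.    ,   1.    ]]), 'dist_coeffs': array([0.0193, 0.    , 0.    , 0.    , 0.    ]), 'origin': array([ 0.2697, -0.652 ,  0.492 ]), 'attitude': array([-2.1612,  0.002 , -0.5183])}
slice [([298.9, 305.6], 0.79), ([407.1, 419.1], 0.65), ([325.0, 325.9], 0.55)]
rack [([323.4, 323.6], 0.81)]
stand [([228.0, 197.1], 0.93)]
plaque [([347.4, 307.8], 0.74)]
lever_grip [([305.8, 164.5], 0.65)]
cam_axis [([260.8, 202.5], 0.74)]
brush [([353.4, 222.1], 0.75), ([226.3, 199.3], 0.38)]
jar [([409.5, 414.3], 0.75)]
top {'camera_matrix': array([[477.253 ,   0.    , 326.7798],
       [  0.    , 477.253 , 238.0735],
       [  0.    ,   0.    ,   1.    ]]), 'dist_coeffs': array([-0.1038,  0.    ,  0.    ,  0.    ,  0.    ]), 'origin': array([ 0.403 , -0.081 ,  0.9051]), 'attitude': array([-2.9052, -0.0013, -1.6492])}
slice [([399.3, 185.6], 0.89), ([426.0, 306.4], 0.73)]
rack [([411.3, 288.0], 0.89)]
stand [([177.4, 300.4], 0.9)]
plaque [([403.9, 259.5], 0.56), ([238.9, 281.5], 0.48)]
lever_grip [([223.8, 205.6], 0.92), ([405.1, 262.1], 0.47)]
cam_axis [([238.3, 277.6], 0.82), ([504.3, 273.5], 0.16)]
brush [([298.5, 192.9], 0.64)]
jar [([504.4, 272.5], 0.92)]
{'time_s': 0.9, 'qpos': array([-1.4116,  0.2999,  1.521 ,  0.    ,  1.3207, -0.0666]), 'joint_vel': array([ 0.0001, -0.0007, -0.0005, -0.0023, -0.0014,  0.0004]), 'tau': array([ -0.0025, -53.1663, -35.2913,   0.0707,   0.0213,  -0.    ]), 'ee_pos': array([ 0.1231, -0.536 ,  0.2054]), 'eef_rot': array([-3.1416, -0.    ,  0.2258]), 'force': array([-0.3743, -0.6474, -0.5916]), 'moment': array([0.015 , 0.0404, 0.0064]), 'grip_force': 0.0, 'grip_width': 0.09435271232757969}
```

View pics/side0.png

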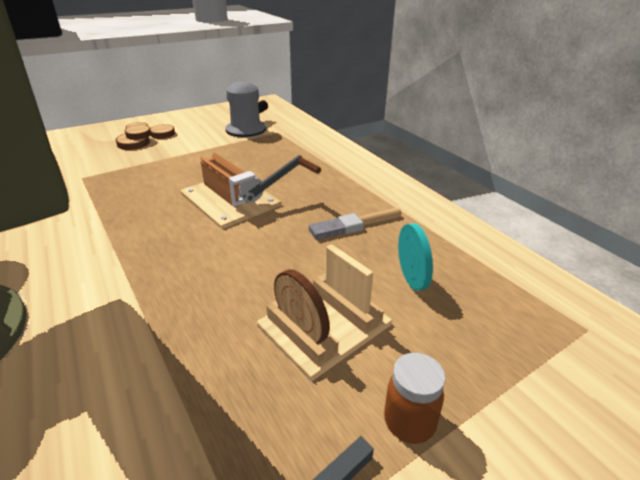

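View pics/top0.png

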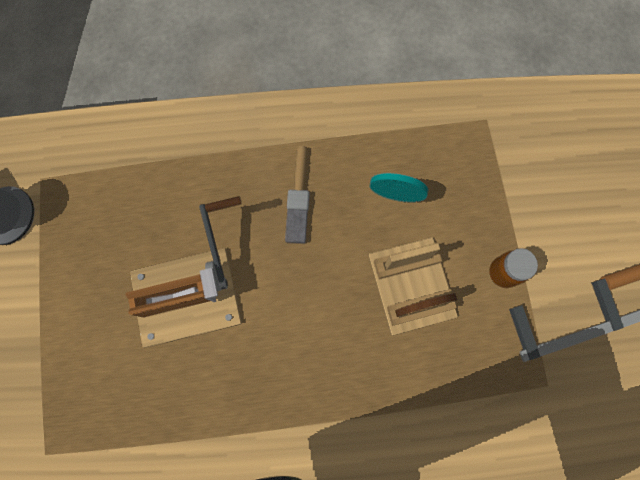

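Side view: the brown slice is at (299,306) in the rack's left slot, the plaque at (347,285), the turquoise disc at (415,257), and a stack of small slices in the background at (147,133). The jar is at (415,400), the brush at (353,222) and the stand at (228,190), with its handle at (310,164). The top view matches: slice (426,306), plaque (405,262), turquoise (399,187), stand slot (177,295), handle (222,204).

Could be taken for the slice: the brown disc in the rack (299,306), the turquoise disc (415,257), and the prop slices at (147,133). I choose the brown one in the rack.

```bash
python3 - <<'E'
from h import *
np.set_printoptions(precision=4,suppress=True)
S={}
for n in("side","top"):
    im,d=camera(n)
    for q in("slice","stand","rack","lever_grip","plaque","jar","brush"):
        S[n,q]=finder.cut_out(n,q)
        for m in S[n,q]:
            if m["conf"]<.3: continue
            P=depthpts(n,d,m["mask"]); 
            print(n,q,round(m["conf"],2),np.round(m["location"]),"n",len(P),"med",np.median(P,0),"min",np.percentile(P,2,0),"max",np.percentile(P,98,0))
            np.save(f"{n}_{q}_{int(m['location'][0])}.npy",P)
    if n=="side": c=im[250:380,240:400]; cv2.imwrite("pics/crop.png",cv2.resize(c,None,fx=4,fy=4))
for q,a,b in(("slice",(298.9,305.6),(426,306.4)),("rack",(323.4,323.6),(411.3,288)),("stand",(228,197.1),(177.4,300.4)),("plaque",(347.4,307.8),(403.9,259.5)),("grip",(305.8,164.5),(223.8,205.6)),("camaxis",(260.8,202.5),(238.3,277.6))):
    print(q,*tri("side",a,"top",b))
E
ls *.npy
```

```text
side slice 0.67 [418. 256.] n 1758 med [ 0.6831 -0.2527  0.065 ] min [ 0.6716 -0.2928  0.0086] max [ 0.7003 -0.1951  0.1074]
side slice 0.62 [302. 305.] n 2640 med [ 0.4658 -0.2737  0.0802] min [ 0.4544 -0.3155  0.0108] max [ 0.5248 -0.212   0.1199]
side stand 0.85 [232. 192.] n 4485 med [0.5166 0.1228 0.0308] min [0.4488 0.0737 0.0023] max [0.6706 0.2534 0.0915]
side rack 0.61 [328. 330.] n 5489 med [ 0.4925 -0.2892  0.0127] min [ 0.43   -0.3277  0.0019] max [ 0.5833 -0.2023  0.0366]
side lever_grip 0.95 [264. 179.] n 986 med [0.5855 0.1043 0.067 ] min [0.5262 0.0536 0.0272] max [0.6806 0.1191 0.0947]
side plaque 0.55 [347. 280.] n 2066 med [ 0.5537 -0.2542  0.0759] min [ 0.5443 -0.2901  0.0335] max [ 0.5685 -0.2066  0.106 ]
side jar 0.82 [413. 398.] n 4424 med [ 0.5108 -0.451   0.067 ] min [ 0.4939 -0.4703  0.0051] max [ 0.5472 -0.416   0.0901]
side brush 0.74 [344. 226.] n 1273 med [ 0.6814 -0.0588  0.0149] min [ 0.6127 -0.0714 -0.0009] max [ 0.8003 -0.0229  0.0188]
top slice 0.75 [400. 187.] n 1299 med [ 0.6889 -0.2382  0.0755] min [ 0.6735 -0.2863  0.0096] max [ 0.7086 -0.1914  
[... 793 characters left out ...]
175] min [ 0.6146 -0.0686  0.0004] max [ 0.8037 -0.0226  0.0217]
slice [ 0.4674 -0.2618  0.0688] 0.00031600048673882414
rack [ 0.5111 -0.2529  0.0023] 0.0033812245581440995
stand [ 0.5232  0.1956 -0.0032] 0.005191502593369876
plaque [ 0.5643 -0.2437  0.0027] 0.00274520387626007
grip [0.6704 0.0825 0.0915] 0.003987627491886342
camaxis [0.5517 0.0687 0.0391] 0.005353304007654924
side0.npy
side_brush_344.npy
side_jar_413.npy
side_lever_grip_264.npy
side_plaque_347.npy
side_rack_328.npy
side_slice_302.npy
side_slice_417.npy
side_stand_232.npy
top0.npy
top_brush_298.npy
top_jar_513.npy
top_lever_grip_210.npy
top_plaque_411.npy
top_rack_407.npy
top_slice_399.npy
top_slice_425.npy
top_stand_190.npy
```

View pics/crop.png

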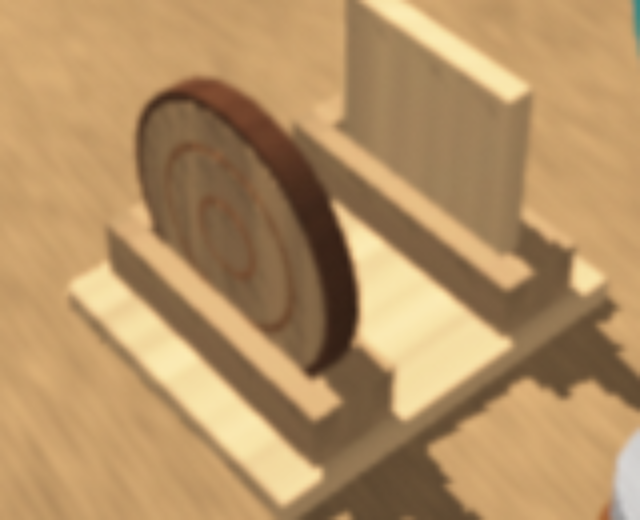

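The crop confirms it: a round bark-rimmed slice stands in one slot and the rectangular plaque in the other. Next I fit the stand, slice and lever geometry.

```bash
python3 - <<'E'
from h import *
np.set_printoptions(precision=4,suppress=True)
def rect(P,name):
    (c,s,a)=cv2.minAreaRect(P[:,:2].astype(np.float32)*1000); print(name,len(P),"c",np.round(c,1),"s",np.round(s,1),"a",round(a,2))
def line(P,name):
    c=P.mean(0); v=np.linalg.svd(P-c)[2][0]; t=(P-c)@v; print(name,len(P),c,v,"ext",np.percentile(t,[1,99]),"yaw of normal",np.arctan2(-v[0],v[1])%np.pi)
d=np.load("top0.npy"); P=depthpts("top",d,np.ones_like(d,bool))
def box(P,x0,x1,y0,y1,z0,z1): return P[(P[:,0]>x0)&(P[:,0]<x1)&(P[:,1]>y0)&(P[:,1]<y1)&(P[:,2]>z0)&(P[:,2]<z1)]
B=box(P,.4,.68,.03,.32,-.005,.1); print(np.histogram(B[:,2],bins=20))
print("bench",np.median(box(P,.35,.45,-.1,.0,-.02,.02)[:,2]))
rect(box(P,.42,.62,.05,.3,.009,.022),"base")
T=box(P,.45,.62,.1,.3,.077,.09); rect(T,"cheektops"); line(T,"cheek")
rect(box(P,.42,.62,-.35,-.17,.008,.018),"rackbase")
W=box(P,.42,.62,-.35,-.17,.031,.043); print(len(W)); rect(W[W[:,0]<.51],"wall lo"); rect(W[W[:,0]>.51],"wall hi")
for n in("top","side"):
    dd=np.load(n+"0.npy"); Q=depthpts(n,dd,np.ones_like(dd,bool))
    s=box(Q,.44,.495,-.33,-.19,.045,.13)
    line(s[:,:2],n+" slice"); rect(s,n+" slice")
    t=box(Q,.44,.495,-.33,-.19,.112,.13); print("top pts",len(t), t.mean(0),t[:,2].max()); line(t[:,:2],"")
    # face
    if n=="side":
        f=s[s[:,2]<.1]; f=f[f[:,0]<.475]; c=f.mean(0); print("face",c,np.linalg.svd(f-c)[2][2], len(f))
    g=box(Q,.645,.72,.03,.125,.06,.11); line(g,n+" lever end"); rect(g,n+" grip")
    p=box(Q,.53,.59,-.33,-.18,.06,.13); rect(p,n+" plaque")
E
```

```text
(array([4645, 8473, 1263, 3753,   74,   51,   77,  128,  148,  151,  127,
        173,  169,  180,  344,  447,  753,  419,  167,  193]), array([-0.0048,  0.0004,  0.0056,  0.0108,  0.0161,  0.0213,  0.0265,
        0.0317,  0.037 ,  0.0422,  0.0474,  0.0526,  0.0579,  0.0631,
        0.0683,  0.0735,  0.0788,  0.084 ,  0.0892,  0.0944,  0.0996]))
bench 0.000998846630963779
base 4883 c [525.5 179.3] s [151.9 191.4] a 9.84
cheektops 1199 c [556.  182.6] s [107.4 167.5] a 7.76
cheek 1199 [0.5306 0.1651 0.0821] [-0.2444  0.9694 -0.0248] ext [-0.0746  0.0946] yaw of normal 0.24695331637583587
rackbase 3132 c [ 513.9 -253.8] s [159.6 131.5] a 10.34
1326
wall lo 737 c [ 470.2 -261.8] s [ 36.7 120.8] a 10.16
wall hi 589 c [ 558.5 -246. ] s [ 35.3 122. ] a 10.2
top slice 560 [ 0.4678 -0.2539] [ 0.1685 -0.9857] ext [-0.0464  0.0568] yaw of normal 0.16926289838758857
top slice 560 c [ 469.8 -261.6] s [ 13.9 109.3] a 10.43
top pts 273 [ 0.4699 -0.2602  0.1184] 0.12456516293114206
 273 [ 0.4699 -0.2602] [-0.1719  0.9851] ext [-0.0311  0.0289] yaw of normal 0.17271470071645456
top lever end 440 [0.6706 0.0922 0.0938] [-0.2899  0.957  -0.0115] ext [-0.0413  0.0331] yaw of normal 0.29413564416378724
top grip 440 c [673.9  90.4] s [31.8 78.3] a 24.56
top plaque 517 c [ 557.7 -245.4] s [12.5 88.4] a 10.27
side slice 2297 [ 0.4661 -0.2731] [ 0.2155 -0.9765] ext [-0.0606  0.0446] yaw of normal 0.21723082149135076
side slice 2297 c [ 468.2 -262.6] s [ 15.  110.7] a 10.26
top pts 351 [ 0.4681 -0.2667  0.117 ] 0.12160066018037191
 351 [ 0.4681 -0.2667] [ 0.2122 -0.9772] ext [-0.0322  0.025 ] yaw of normal 0.21387391675342737
face [ 0.4636 -0.269   0.0733] [ 0.9832  0.1821 -0.0082] 1406
side lever end 271 [0.6674 0.0891 0.0889] [-0.3143  0.9486 -0.0368] ext [-0.04    0.0325] yaw of normal 0.3199152711966502
side grip 271 c [671.6  87.2] s [29.  74.5] a 23.09
side plaque 1410 c [ 556.7 -247.1] s [13.8 88.4] a 10.53
```

Request:
carry_out(
  motion=[
    [[0.25,-0.2,0],-0.02],
    [[0.5,-0.4,0],-0.04],
    [[0.75,-0.6,0],-0.065],
    [[1,-0.8,0],-0.085],
    [[1,-0.9475,0],-0.11],
    [[1,-0.9475,0],-0.13],
    [[1,-0.9475,0],-0.155],
    [[1,-0.9475,0],-0.175],
    [[1,-0.9475,0],-0.2],
    [[1,-0.9475,0],-0.22],
    [[1,-0.9475,0],-0.2427],
    [[1,-0.9475,0],-0.2427],
  ],
  hand=-1,
)

```text
time_s: 2.9
ee_pos: [0.2756, -0.3066, 0.2055]
eef_rot: [3.142, 0.0, 1.753]
force: [-0.2, -0.8, -0.1]
grip_width: 0.0943
grip_force: 0.0
```

```bash
cat >> h.py <<'E'
def go(x,y,z,yaw=None):
    o=ctrl.get_obs(); p=np.array(o["ee_pos"]); A=R.from_euler('xyz',o["eef_rot"]).as_matrix()
    s=A.T@(np.array([x,y,z])-p)/.2; print("t",round(o["time_s"],2),"p",np.round(p,4),"rot",np.round(o["eef_rot"],4),"shift",np.round(s,4),end=" ")
    if yaw is not None:
        w=(yaw-o["eef_rot"][2]+np.pi)%(2*np.pi)-np.pi; print("turn",round(-w/2/np.pi,4),end="")
    print(" F",np.round(o["force"],2),"gw",round(o["grip_width"],4),"gf",round(o["grip_force"],2))
E
python3 - <<'E'
from h import *
from scipy.optimize import minimize
go(.4695,-.262,.205,.18+np.pi/2)
# stand fit
th0=.172
d=np.load("top0.npy"); P=depthpts("top",d,np.ones_like(d,bool)); ds=np.load("side0.npy"); Q=depthpts("side",ds,np.ones_like(ds,bool))
for nm,X in(("top",P),("side",Q)):
    o=np.array([.5229,.1941]); c,s=np.cos(th0),np.sin(th0)
    L=(X[:,:2]-o)@np.array([[c,-s],[s,c]]); z=X[:,2]
    m=(abs(L[:,0])<.03)&(L[:,1]>-.09)&(L[:,1]<.08)&(z>.079)&(z<.087)
    print(nm,"cheek",m.sum(),(L[m]*1000).round(1).min(0),(L[m]*1000).max(0).round(1),cv2.minAreaRect((L[m]*1000).astype(np.float32)))
    m=(abs(L[:,0]-.133)<.03)&(L[:,1]>-.19)&(L[:,1]<-.11)&(z>.07)&(z<.11)
    print("handle",m.sum(),np.median(L[m],0),np.percentile(L[m],[2,98],axis=0),np.percentile(z[m],[5,50,95]))
E
```

```text
t 2.9 p [ 0.2756 -0.3066  0.2055] rot [3.1415e+00 2.0000e-04 1.7531e+00] shift [0.0433 0.9937 0.0026] turn 0.0004 F [-0.16 -0.82 -0.07] gw 0.0943 gf 0.0
top cheek 921 [-25.1 -89.9] [26.5 67.2] ((0.215789794921875, -11.312088012695312), (51.5078239440918, 156.83018493652344), 0.39325961470603943)
handle 288 [ 0.129736   -0.13879007] [[ 0.12419441 -0.16659211]
 [ 0.13882103 -0.1111752 ]] [0.08874503 0.09459299 0.09770322]
side cheek 274 [-27.2 -90. ] [24.5 69.1] ((-2.2125396728515625, -10.19097900390625), (51.68672180175781, 158.99444580078125), 0.7284693717956543)
handle 172 [ 0.12610943 -0.1446441 ] [[ 0.12252214 -0.16760359]
 [ 0.13671945 -0.11108314]] [0.08257435 0.09072539 0.09488513]
```

Request:
carry_out(
  motion=[
    [[0.01,0.25,0],0],
    [[0.02,0.5,0],0],
    [[0.03,0.75,0],0],
    [[0.043,0.994,0],0],
    [[0.043,0.994,0],0],
    [[0.043,0.994,0.15],0],
    [[0.043,0.994,0.3],0],
    [[0.043,0.994,0.45],0],
    [[0.043,0.994,0.58],0],
    [[0.043,0.994,0.6375],0],
    [[0.043,0.994,0.6375],0],
  ],
  hand=-1,
)

```text
time_s: 4.0
ee_pos: [0.4689, -0.2624, 0.077]
eef_rot: [-3.14, -0.001, 1.748]
force: [-0.5, 0.1, 0.8]
grip_width: 0.0939
grip_force: 0.0
```

```bash
python3 - <<'E'
from h import *
go(.4695,-.262,.078,.18+np.pi/2)
im,d=camera("side"); cv2.imwrite("pics/g1.png",cv2.resize(im[200:380,200:420],None,fx=3,fy=3))
E
```

```text
t 4.0 p [ 0.4689 -0.2624  0.077 ] rot [-3.1399e+00 -1.5000e-03  1.7483e+00] shift [ 0.0015  0.0031 -0.0048] turn -0.0004 F [-0.53  0.12  0.83] gw 0.0939 gf 0.0
```

View pics/g1.png

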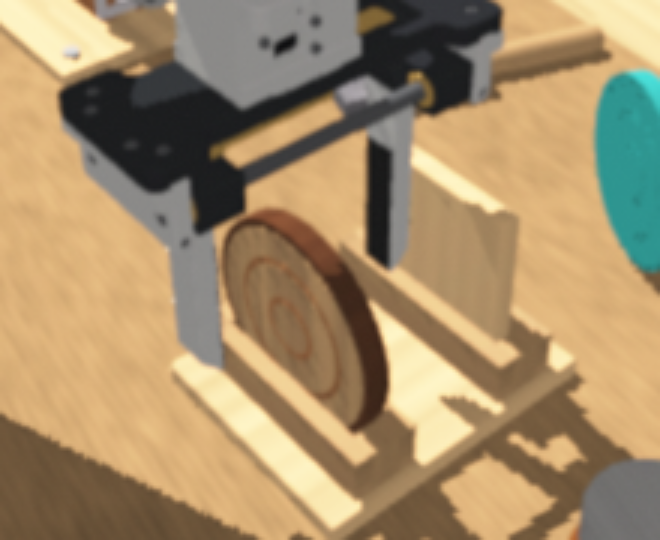

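The fingers straddle the slice, left at (200,330) and right at (385,240) in the crop, and clear the plaque. Closing.

Request:
carry_out(
  motion=[
    [[0,0,0],0],
    [[0,0,0],0],
    [[0,0,0],0],
    [[0,0,0],0],
    [[0,0,0],0],
    [[0,0,0],0],
    [[0,0,0],0],
    [[0,0,0],0],
    [[0,0,0],0],
    [[0,0,0],0],
    [[0,0,0],0],
    [[0,0,0],0],
  ],
  hand=1,
  force=25,
)

```text
time_s: 5.25
ee_pos: [0.4697, -0.2625, 0.0779]
eef_rot: [-3.142, -0.0, 1.751]
force: [0.3, 0.5, -0.5]
grip_width: 0.0124
grip_force: 25.0
```

Request:
carry_out(
  motion=[
    [[0,0,-0.03],0],
    [[0,0,-0.1],0],
    [[0,0,-0.2],0],
    [[0,0,-0.35],0],
    [[0,0,-0.5],0],
    [[0,0,-0.65],0],
    [[0,0,-0.75],0],
    [[0,0,-0.75],0],
  ],
)

```text
time_s: 6.05
ee_pos: [0.4705, -0.263, 0.2317]
eef_rot: [3.137, 0.004, 1.751]
force: [-0.1, -1.0, -1.8]
grip_width: 0.0119
grip_force: 25.0
```

```bash
python3 - <<'E'
from h import *
go(.5229,.1941,.227,.176+np.pi/2)
im,d=camera("side")
for q in finder.cut_out("side","slice"):
    P=depthpts("side",d,q["mask"]); print(round(q["conf"],2),q["location"],np.median(P,0).round(4),cv2.minAreaRect((P[:,:2]*1000).astype(np.float32)),np.percentile(P[:,2],[1,99]).round(4))
im2,d2=camera("top")
cv2.imwrite("pics/g2.png",np.hstack([cv2.resize(im[100:360,180:440],None,fx=1.5,fy=1.5),cv2.resize(im2[160:420,320:580],None,fx=1.5,fy=1.5)]))
E
```

```text
t 6.05 p [ 0.4705 -0.263   0.2317] rot [3.1374 0.0039 1.7508] shift [2.2017 0.667  0.0175] turn 0.0006 F [-0.08 -0.99 -1.83] gw 0.0119 gf 25.0
0.97 [302.5, 217.4] [ 0.4665 -0.282   0.2215] ((549.6734619140625, -141.2240753173828), (386.917236328125, 120.16356658935547), 66.07453155517578) [0.1688 0.2735]
0.78 [415.9, 255.2] [ 0.6833 -0.2529  0.0651] ((708.3073120117188, -225.57211303710938), (145.435791015625, 64.0877914428711), 42.83738327026367) [0.0049 0.1082]
0.67 [317.1, 326.1] [ 0.4892 -0.275   0.0129] ((517.380859375, -247.63629150390625), (172.88787841796875, 143.1449737548828), 10.302661895751953) [0.0017 0.0368]
```

View pics/g2.png

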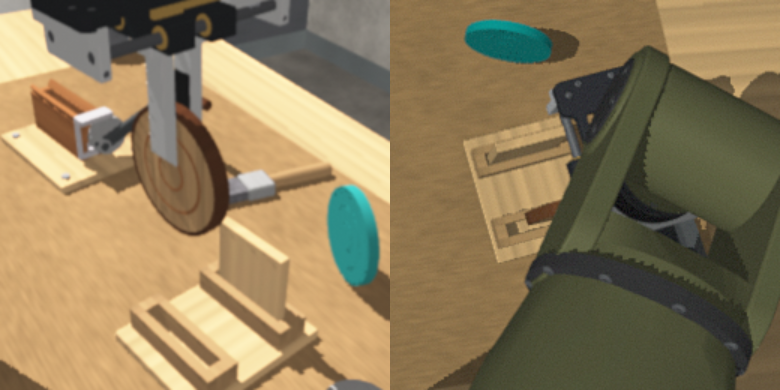

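The slice is held upright between the fingers at (180,160), and its slot in the rack is empty. Carrying it to the stand.

Request:
carry_out(
  motion=[
    [[0.04,0.012,0],0],
    [[0.12,0.036,0],0],
    [[0.24,0.07,0],0],
    [[0.38,0.11,0],0],
    [[0.52,0.16,0],0],
    [[0.66,0.2,0],0],
    [[0.8,0.24,0],0],
    [[0.9,0.27,0],0],
    [[0.97,0.29,0],0],
    [[1,0.3,0],0],
  ],
)

```text
time_s: 7.2
ee_pos: [0.4928, -0.0534, 0.2277]
eef_rot: [-3.141, -0.0, 1.752]
force: [0.3, -0.6, -1.5]
grip_width: 0.0121
grip_force: 25.0
```

Request:
carry_out(
  motion=[
    [[0.04,0.012,0],0],
    [[0.12,0.036,0],0],
    [[0.24,0.07,0],0],
    [[0.38,0.11,0],0],
    [[0.52,0.16,0],0],
    [[0.66,0.2,0],0],
    [[0.8,0.24,0],0],
    [[0.9,0.27,0],0],
    [[0.97,0.29,0],0],
    [[1,0.3,0],0],
    [[1,0.3,0],0],
    [[1,0.3,0],0],
  ],
)

```text
time_s: 8.4
ee_pos: [0.5162, 0.1518, 0.2279]
eef_rot: [-3.141, 0.0, 1.75]
force: [-0.3, 0.3, -1.8]
grip_width: 0.0117
grip_force: 25.0
```

```bash
python3 - <<'E'
from h import *
go(.5229,.1941,.227,.176+np.pi/2)
im,d=camera("side")
for q in finder.cut_out("side","slice")[:3]:
    P=depthpts("side",d,q["mask"]); P=P[(P[:,2]>.14)&(abs(P[:,1]-.12)<.11)]
    if len(P)<300: continue
    c=P.mean(0); print(round(q["conf"],2),q["location"],len(P),c.round(4),np.linalg.svd(P-c,full_matrices=False)[2][2].round(3),P.min(0),P.max(0))
for q in finder.pinpoint("side","slice")[:2]: print(q["location"],q["conf"],plane("side",[q["location"]],.216))
E
```

```text
t 8.4 p [0.5162 0.1518 0.2279] rot [-3.1415e+00  1.0000e-04  1.7501e+00] shift [0.2023 0.0706 0.0045] turn 0.0005 F [-0.27  0.28 -1.82] gw 0.0117 gf 25.0
0.88 [218.5, 111.7] 1263 [0.5133 0.1366 0.2157] [-0.975 -0.221  0.019] [0.49647262 0.09600718 0.16160869] [0.53067789 0.20593897 0.27109121]
[414.4, 255.8] 0.92 [[ 0.53732138 -0.39257291  0.216     ]]
[218.9, 109.0] 0.71 [[0.51703553 0.15079695 0.216     ]]
```

Request:
carry_out(
  motion=[
    [[0.07,0.025,0],0],
    [[0.14,0.05,0],0],
    [[0.2023,0.0706,0],0],
    [[0.2023,0.0706,0],0],
    [[0.2023,0.0706,0.1],0],
    [[0.2023,0.0706,0.2],0],
    [[0.2023,0.0706,0.3],0],
    [[0.2023,0.0706,0.4],0],
    [[0.2023,0.0706,0.48],0],
    [[0.2023,0.0706,0.54],0],
    [[0.2023,0.0706,0.57],0],
    [[0.2023,0.0706,0.57],0],
  ],
)

```text
time_s: 9.75
ee_pos: [0.5226, 0.1948, 0.1135]
eef_rot: [-3.141, 0.0, 1.751]
force: [-0.6, 0.3, -0.9]
grip_width: 0.0118
grip_force: 25.0
```

```bash
python3 - <<'E'
from h import *
go(.5229,.1941,.0995,.176+np.pi/2)
im,d=camera("side"); im2,d2=camera("top")
cv2.imwrite("pics/g3.png",np.hstack([cv2.resize(im[60:260,120:320],None,fx=2,fy=2),cv2.resize(im2[200:400,80:280],None,fx=2,fy=2)]))
E
```

```text
t 9.75 p [0.5226 0.1948 0.1135] rot [-3.1407e+00  1.0000e-04  1.7508e+00] shift [-0.0037  0.0007  0.07  ] turn 0.0006 F [-0.63  0.33 -0.89] gw 0.0118 gf 25.0
```

View pics/g3.png

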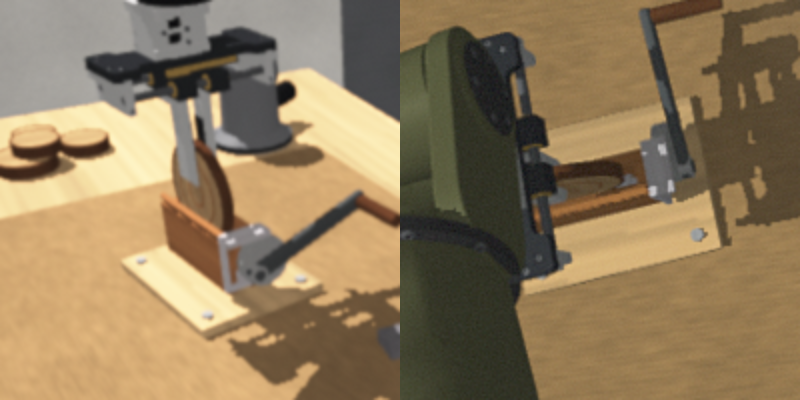

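The slice is in the slot between the cheeks at (205,200), with no contact force. Lowering to the seat gently.

Request:
carry_out(
  motion=[
    [[0,0,0.02],0],
    [[0,0,0.04],0],
    [[0,0,0.055],0],
    [[0,0,0.065],0],
    [[0,0,0.07],0],
    [[0,0,0.07],0],
  ],
)

```text
time_s: 10.45
ee_pos: [0.5228, 0.1948, 0.0999]
eef_rot: [-3.141, 0.0, 1.751]
force: [-0.2, 0.3, -1.5]
grip_width: 0.0114
grip_force: 25.0
```

```bash
python3 - <<'E'
from h import *
go(.5229,.1941,.0995,.176+np.pi/2)
E
```

```text
t 10.45 p [0.5228 0.1948 0.0999] rot [-3.1415  0.      1.7507] shift [-0.0036 -0.0001  0.0019] turn 0.0006 F [-0.24  0.33 -1.48] gw 0.0114 gf 25.0
```

Request:
carry_out(
  motion=[
    [[0,0,0.005],0],
    [[0,0,0.01],0],
    [[0,0,0.01],0],
  ],
)

```text
time_s: 10.75
ee_pos: [0.5231, 0.1949, 0.0992]
eef_rot: [3.141, -0.0, 1.751]
force: [-3.6, -2.5, 11.1]
grip_width: 0.012
grip_force: 25.0
```

Request:
carry_out(
  motion=[
    [[0,0,0],0],
    [[0,0,0],0],
    [[0,0,0],0],
    [[0,0,0],0],
    [[0,0,0],0],
    [[0,0,0],0],
    [[0,0,0],0],
    [[0,0,0],0],
    [[0,0,0],0],
    [[0,0,0],0],
  ],
  hand=-1,
)

```text
time_s: 11.75
ee_pos: [0.5228, 0.1948, 0.098]
eef_rot: [3.142, 0.0, 1.751]
force: [0.3, -0.7, 0.4]
grip_width: 0.0884
grip_force: 0.0
```

Request:
carry_out(
  motion=[
    [[0,0,-0.05],0],
    [[0,0,-0.15],0],
    [[0,0,-0.3],0],
    [[0,0,-0.45],0],
    [[0,0,-0.6],0],
    [[0,0,-0.6],0],
  ],
)

```text
time_s: 12.35
ee_pos: [0.5241, 0.1952, 0.2229]
eef_rot: [3.134, -0.001, 1.751]
force: [-0.0, -0.4, -0.6]
grip_width: 0.0942
grip_force: 0.0
```

```bash
python3 - <<'E'
from h import *
c,s=np.cos(.176),np.sin(.176)
T=np.array([.5229,.1941])+np.array([[c,-s],[s,c]])@np.array([.1329,-.1365]); print("grip pred",T)
go(T[0],T[1],.22,.176+np.pi/2)
for n in("side","top"):
    im,d=camera(n)
    for q in finder.cut_out(n,"slice")[:4]:
        P=depthpts(n,d,q["mask"]); P=P[(abs(P[:,0]-.52)<.05)&(abs(P[:,1]-.19)<.09)&(P[:,2]>.085)&(P[:,2]<.16)]
        if len(P)<100: continue
        L=(P[:,:2]-[.5229,.1941])@np.array([[c,-s],[s,c]]); print(n,q["conf"],L.mean(0),L.min(0),L.max(0),np.percentile(P[:,2],[1,99]))
    print([(q["location"],q["conf"]) for q in finder.pinpoint(n,"lever_grip")])
    if n=="side": cv2.imwrite("pics/g4.png",cv2.resize(im[80:260,140:340],None,fx=3,fy=3))
E
```

```text
grip pred [0.67764712 0.08297849]
t 12.35 p [0.5241 0.1952 0.2229] rot [ 3.1344e+00 -8.0000e-04  1.7508e+00] shift [-0.6897  0.6547  0.0186] turn 0.0006 F [-0.01 -0.37 -0.56] gw 0.0942 gf 0.0
side 0.72 [-0.00529388 -0.01206668] [-0.0094533  -0.05630197] [0.0062314  0.05633383] [0.085404   0.14260776]
[([307.8, 163.7], 0.85), ([259.5, 201.3], 0.4)]
top 0.63 [-0.00323366 -0.00792476] [-0.00851714 -0.05598044] [0.00629248 0.05286199] [0.08626381 0.1446084 ]
[([225.4, 203.9], 0.72)]
```

View pics/g4.png

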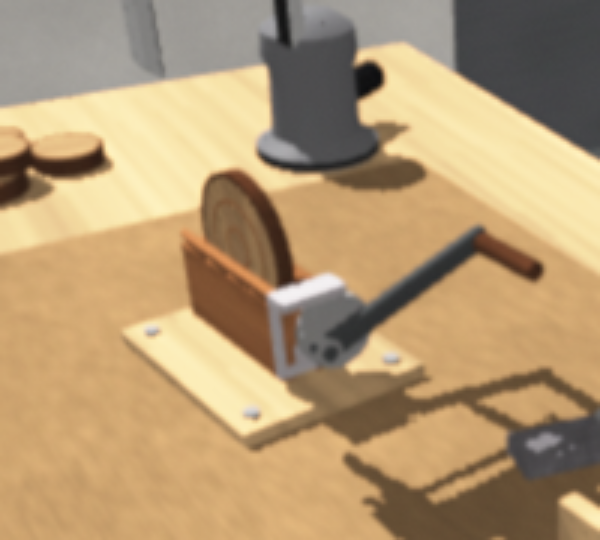

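The slice stands alone in the slot at (245,230), its top at 143 mm, and the lever is still down. Now the lever handle, at (510,255) in the crop.

Request:
carry_out(
  motion=[
    [[-0.15,0.14,0],0],
    [[-0.32,0.3,0],0],
    [[-0.5,0.47,0],0],
    [[-0.63,0.59,0],0],
    [[-0.69,0.645,0],0],
    [[-0.69,0.645,0],0],
    [[-0.69,0.645,0.15],0],
    [[-0.69,0.645,0.3],0],
    [[-0.69,0.645,0.45],0],
    [[-0.69,0.645,0.55],0],
    [[-0.69,0.645,0.55],0],
  ],
)

```text
time_s: 13.75
ee_pos: [0.6722, 0.083, 0.1047]
eef_rot: [-3.136, -0.001, 1.752]
force: [-0.0, -0.9, -0.6]
grip_width: 0.0942
grip_force: 0.0
```

```bash
python3 - <<'E'
from h import *
c,s=np.cos(.176),np.sin(.176)
T=np.array([.5229,.1941])+np.array([[c,-s],[s,c]])@np.array([.131,-.1365])
go(T[0],T[1],.070,.176+np.pi/2)
im,d=camera("side"); im2,d2=camera("top")
cv2.imwrite("pics/g5.png",np.hstack([cv2.resize(im[80:260,220:400],None,fx=2.2,fy=2.2),cv2.resize(im2[110:290,140:320],None,fx=2.2,fy=2.2)]))
E
```

```text
t 13.75 p [0.6722 0.083  0.1047] rot [-3.1361e+00 -7.0000e-04  1.7516e+00] shift [-0.005   0.0181  0.1736] turn 0.0008 F [-0.01 -0.89 -0.55] gw 0.0942 gf 0.0
```

View pics/g5.png

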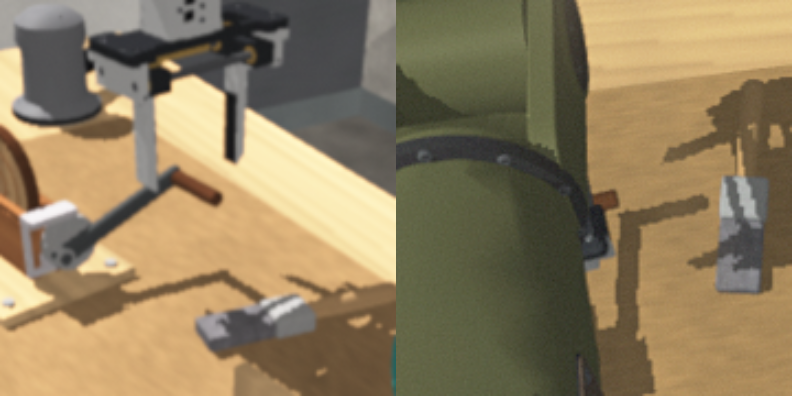

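The fingers straddle the handle (200,188), the left finger at (148,150) and the right at (235,115). Descending and closing.

Request:
carry_out(
  motion=[
    [[-0.003,0.01,0.06],0],
    [[-0.003,0.01,0.12],0],
    [[-0.003,0.01,0.18],0],
    [[-0.003,0.01,0.18],0],
    [[-0.003,0.01,0.18],0],
  ],
)

```text
time_s: 14.35
ee_pos: [0.6764, 0.0819, 0.0717]
eef_rot: [-3.141, -0.0, 1.751]
force: [0.2, 0.2, 0.4]
grip_width: 0.0938
grip_force: 0.0
```

Request:
carry_out(
  motion=[
    [[0,0,0],0],
    [[0,0,0],0],
    [[0,0,0],0],
    [[0,0,0],0],
    [[0,0,0],0],
    [[0,0,0],0],
    [[0,0,0],0],
    [[0,0,0],0],
    [[0,0,0],0],
    [[0,0,0],0],
    [[0,0,0],0],
    [[0,0,0],0],
  ],
  hand=1,
  force=25,
)

```text
time_s: 15.55
ee_pos: [0.6773, 0.082, 0.0723]
eef_rot: [3.139, 0.0, 1.751]
force: [5.5, 0.6, -1.0]
grip_width: 0.015
grip_force: 25.0
```

```bash
cat > arc.py <<'E'
from h import *
import sys
c,s=np.cos(.176),np.sin(.176)
p=np.array(ctrl.get_obs()["ee_pos"]); L=np.array([[c,s],[-s,c]])@(p[:2]-[.5229,.1941]); z=p[2]+.019
print("stand-frame",L.round(4),"z",z.round(4),"radius",np.hypot(L[0],z-.045).round(4),"cam",(1.25-np.arctan2(L[0],z-.045)).round(3))
E
python3 - <<'E'
import arc
from h import *
go(.6754,.0833,.07)
E
```

```text
stand-frame [ 0.1324 -0.1374] z 0.0913 radius 0.1403 cam 0.016
t 15.55 p [0.6773 0.082  0.0723] rot [3.1392e+00 1.0000e-04 1.7506e+00] shift [ 0.008  -0.0083  0.0116]  F [ 5.47  0.6  -0.95] gw 0.015 gf 25.0
```

```bash
python3 - <<'E'
import numpy as np
for a,b in((1.234,.617),(.617,0)):
    print([[[0,round(float(.7*(np.sin(f)-np.sin(a))),4),round(float(-.7*(np.cos(f)-np.cos(a))),4)],0] for f in np.linspace(a,b,13)[1:]])
E
```

```text
[[[0, -0.0128, -0.0336], 0], [[0, -0.0272, -0.0666], 0], [[0, -0.0434, -0.0988], 0], [[0, -0.0612, -0.13], 0], [[0, -0.0805, -0.1604], 0], [[0, -0.1014, -0.1897], 0], [[0, -0.1238, -0.2179], 0], [[0, -0.1476, -0.2449], 0], [[0, -0.1728, -0.2706], 0], [[0, -0.1992, -0.295], 0], [[0, -0.2269, -0.318], 0], [[0, -0.2557, -0.3396], 0]]
[[[0, -0.0299, -0.0201], 0], [[0, -0.0607, -0.0386], 0], [[0, -0.0925, -0.0554], 0], [[0, -0.1251, -0.0707], 0], [[0, -0.1585, -0.0842], 0], [[0, -0.1925, -0.096], 0], [[0, -0.227, -0.1061], 0], [[0, -0.2621, -0.1143], 0], [[0, -0.2975, -0.1208], 0], [[0, -0.3332, -0.1254], 0], [[0, -0.369, -0.1281], 0], [[0, -0.405, -0.1291], 0]]
```

Request:
carry_out(
  motion=[
    [[0,-0.013,-0.034],0],
    [[0,-0.027,-0.067],0],
    [[0,-0.043,-0.099],0],
    [[0,-0.061,-0.13],0],
    [[0,-0.081,-0.16],0],
    [[0,-0.101,-0.19],0],
    [[0,-0.124,-0.218],0],
    [[0,-0.148,-0.245],0],
    [[0,-0.173,-0.271],0],
    [[0,-0.199,-0.295],0],
    [[0,-0.227,-0.318],0],
    [[0,-0.256,-0.34],0],
  ],
)

```text
time_s: 16.75
ee_pos: [0.6297, 0.0736, 0.1438]
eef_rot: [3.129, 0.0, 1.751]
force: [18.0, 5.7, 14.3]
grip_width: 0.0154
grip_force: 25.0
```

```bash
python3 - <<'E'
import arc
from h import *
go(.6754,.0833,.07)
E
```

```text
stand-frame [ 0.0841 -0.1373] z 0.1628 radius 0.1447 cam 0.63
t 16.75 p [0.6297 0.0736 0.1438] rot [3.1289e+00 3.0000e-04 1.7509e+00] shift [0.0067 0.2288 0.3719]  F [17.96  5.69 14.3 ] gw 0.0154 gf 25.0
```

Request:
carry_out(
  motion=[
    [[0,0,0],0],
    [[0,0,0],0],
  ],
)

```text
time_s: 16.95
ee_pos: [0.6296, 0.0736, 0.1439]
eef_rot: [3.129, 0.0, 1.751]
force: [14.8, 4.7, 13.7]
grip_width: 0.0154
grip_force: 25.0
```

```bash
python3 - <<'E'
import arc
from h import *
go(.6754,.0833,.07)
im,d=camera("side"); print([(q["location"],q["conf"]) for q in finder.pinpoint("side","cam_axis")])
E
```

```text
stand-frame [ 0.084  -0.1373] z 0.1629 radius 0.1447 cam 0.631
t 16.95 p [0.6296 0.0736 0.1439] rot [3.1293e+00 4.0000e-04 1.7509e+00] shift [0.0069 0.2293 0.3723]  F [14.81  4.66 13.65] gw 0.0154 gf 25.0
[([260.0, 206.5], 0.77)]
```

Request:
carry_out(
  motion=[
    [[0,0.005,-0.008],0],
    [[0,0.009,-0.015],0],
    [[0,0.009,-0.015],0],
  ],
)

```text
time_s: 17.35
ee_pos: [0.6294, 0.0737, 0.1443]
eef_rot: [3.136, -0.0, 1.751]
force: [7.9, 4.1, 3.0]
grip_width: 0.0152
grip_force: 25.0
```

```bash
python3 - <<'E'
import arc
from h import *
go(.6754,.0833,.07)
E
```

```text
stand-frame [ 0.0838 -0.1372] z 0.1633 radius 0.145 cam 0.634
t 17.35 p [0.6294 0.0737 0.1443] rot [ 3.1365e+00 -2.0000e-04  1.7509e+00] shift [0.0061 0.2328 0.3728]  F [7.93 4.15 2.96] gw 0.0152 gf 25.0
```

Request:
carry_out(
  motion=[
    [[0,-0.031,-0.022],0],
    [[0,-0.064,-0.042],0],
    [[0,-0.098,-0.061],0],
    [[0,-0.133,-0.078],0],
    [[0,-0.171,-0.094],0],
    [[0,-0.211,-0.107],0],
    [[0,-0.211,-0.107],0],
  ],
)

```text
time_s: 18.05
ee_pos: [0.5881, 0.0662, 0.1674]
eef_rot: [3.133, -0.0, 1.751]
force: [7.7, 4.8, 13.0]
grip_width: 0.0152
grip_force: 25.0
```

```bash
python3 - <<'E'
import arc
from h import *
go(.6754,.0833,.07)
E
```

```text
stand-frame [ 0.0418 -0.1373] z 0.1864 radius 0.1475 cam 0.962
t 18.05 p [0.5881 0.0662 0.1674] rot [ 3.1333e+00 -1.0000e-04  1.7509e+00] shift [0.0057 0.4405 0.4909]  F [ 7.68  4.77 13.  ] gw 0.0152 gf 25.01
```

Request:
carry_out(
  motion=[
    [[0,-0.03,-0.017],0],
    [[0,-0.06,-0.025],0],
    [[0,-0.09,-0.031],0],
    [[0,-0.12,-0.036],0],
    [[0,-0.15,-0.04],0],
    [[0,-0.18,-0.043],0],
    [[0,-0.2,-0.044],0],
    [[0,-0.215,-0.045],0],
    [[0,-0.215,-0.045],0],
  ],
)

```text
time_s: 18.95
ee_pos: [0.5454, 0.0584, 0.1752]
eef_rot: [3.136, -0.0, 1.751]
force: [5.3, 4.4, 8.2]
grip_width: 0.0151
grip_force: 25.0
```

```bash
python3 - <<'E'
import arc
from h import *
go(.6754,.0833,.07)
c,s=np.cos(.176),np.sin(.176)
for n in("side","top"):
    im,d=camera(n)
    P=depthpts(n,d,np.ones_like(d,bool)); L=np.c_[(P[:,:2]-[.5229,.1941])@np.array([[c,-s],[s,c]]),P[:,2]]
    m=(abs(L[:,1]+.1)<.012)&(L[:,2]>.07)&(L[:,2]<.165)&(abs(L[:,0])<.1); a=L[m]
    k=np.polyfit(a[:,2],a[:,0],1) if m.sum()>20 else None; print(n,"arm",m.sum(),k)
    m=(abs(L[:,0])<.02)&(abs(L[:,1])<.06)&(L[:,2]>.09)&(L[:,2]<.17); print("slice",m.sum(),L[m].min(0),L[m].max(0)) if m.any() else 0
    if n=="side": cv2.imwrite("pics/g6.png",cv2.resize(im[50:250,160:360],None,fx=3,fy=3))
E
```

```text
stand-frame [-0.0016 -0.1376] z 0.1942 radius 0.1492 cam 1.261
t 18.95 p [0.5454 0.0584 0.1752] rot [ 3.1358e+00 -2.0000e-04  1.7508e+00] shift [0.0061 0.6586 0.5299]  F [5.26 4.37 8.24] gw 0.0151 gf 25.0
side arm 534 [ 0.02880979 -0.00866458]
slice 787 [-0.0093684  -0.05763078  0.09000207] [0.00564123 0.05544756 0.15533439]
top arm 0 None
```

View pics/g6.png

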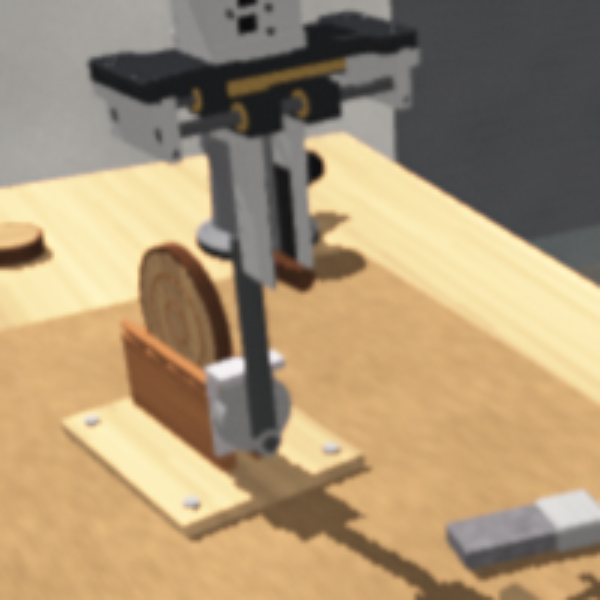

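The lever is upright at (258,360), gripped by the fingers at (265,270). The slice top is at 155 mm, so the lift is the full 12 mm, and nothing touches the slice. I let it settle and recheck.

Request:
carry_out(
  motion=[
    [[0,0,0],0],
    [[0,0,0],0],
    [[0,0,0],0],
    [[0,0,0],0],
    [[0,0,0],0],
    [[0,0,0],0],
    [[0,0,0],0],
    [[0,0,0],0],
  ],
)

```text
time_s: 19.85
ee_pos: [0.5456, 0.0584, 0.1752]
eef_rot: [3.136, -0.0, 1.751]
force: [5.2, 3.8, 8.6]
grip_width: 0.015
grip_force: 25.0
```

```bash
python3 - <<'E'
import arc
from h import *
go(.6754,.0833,.07)
im,d=camera("side"); c,s=np.cos(.176),np.sin(.176)
P=depthpts("side",d,np.ones_like(d,bool)); L=np.c_[(P[:,:2]-[.5229,.1941])@np.array([[c,-s],[s,c]]),P[:,2]]
m=(abs(L[:,0])<.02)&(abs(L[:,1])<.06)&(L[:,2]>.09)&(L[:,2]<.17); print(L[m].min(0),L[m].max(0))
o=ctrl.get_obs(); print(o["joint_vel"],o["ee_pos"])
if abs(o["ee_pos"][2]-.1752)<.002 and abs(o["joint_vel"]).max()<.01 and o["grip_force"]>20: print(ctrl.hand_in())
E
```

```text
stand-frame [-0.0014 -0.1376] z 0.1942 radius 0.1492 cam 1.259
t 19.85 p [0.5456 0.0584 0.1752] rot [ 3.1360e+00 -2.0000e-04  1.7508e+00] shift [0.0063 0.6579 0.5298]  F [5.15 3.79 8.64] gw 0.015 gf 25.0
[-0.00936553 -0.05711614  0.09003207] [0.00610476 0.05671585 0.15600518]
[ 8.74059234e-04 -1.55464093e-04 -8.33751869e-05 -9.80378126e-04
  8.16519411e-04 -9.58135926e-04] [0.5455981  0.05840679 0.17521949]
the job is handed in; nothing more can be done
None
```

I handed the job in at about 20 s: the slice stands on its own in the finishing stand's slot, lifted about 12 mm, and the gripper is holding the lever upright at about 1.25 rad; no verdict came back.

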